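# Slide the sample tray under the feed canopy

## Task

Slide the aluminium sample tray, with its jar standing on it, across the bench onto the blue mat under the clear canopy, so that it lies centred and square on the mat with its orange grip towards the canopy's open front (the side away from the posts), then let go. Keep the tray flat on the bench all the way and the jar upright on it, do not bump the canopy, and leave the carton, the bottle and the brush alone.

Things in the scene. Friction and masses are not known exactly. Their poses are not given: they have to be found in the camera images.
- tray: Flat aluminium tray, 160 mm (its x) by 120 mm (its y), 8 mm thick, about 0.5 kg, loose on the bench. Origin: centre of its underside. An upright orange grip fin stands on it at x = -58 mm, y = 0: 40 mm long (x -78 to -38 mm), 14 mm thick along y, top 52 mm above the bench. A black disc at x = +35 mm, y = 0 marks the jar's place.
- tray_grip (a point): Point in the middle of the orange fin (tray x = -58 mm, y = 0), 38 mm above the tray's underside; axes as the tray's.
- jar: Small jar with a white lid, radius 27 mm, 55 mm high, about 0.14 kg, standing loose on the tray's black disc. Origin: centre of its underside; z up.
- stand: Fixed feed stand. Origin: centre of the blue mat (190 mm along its x, 150 mm along its y, yellow stripes along x), a film stuck flush on the bench. Two posts at x = +125 mm, y = +-90 mm (feet from x = +110 mm) carry a clear canopy over the mat; front (-x, towards the robot) and sides are open.
- canopy_front (a point): Middle of the canopy's open front edge, 85 mm in front of the mat's centre (-x), 170 mm above the bench: the canopy's underside. The canopy is 200 mm wide and reaches 225 mm back from here; a steel funnel on it rises to 273 mm. An upright gripper has no room over the mat: lean it back towards the front.
- carton: White carton, 110 x 110 x 90 mm high, loose bystander. Origin: centre of its underside.
- bottle: Clear bottle with a white cap, radius 28 mm, 160 mm high, loose bystander. Origin: centre of its underside.
- brush: Hand brush 200 mm long, 42 mm wide, 20 mm high, lying along its x axis (bristles to +x), loose bystander. Origin: its underside, about the middle.
Mind the look-alikes: they are no part of the job. There is more than one size of the tray; the job needs the largest.

How it is judged (in metres and radians):
At the end, for the whole second after the job is handed in: The tray lies flat and still on the bench, its centre within 15 mm of the mat's centre along each of the stand's x and y axes and its long sides within 7 degrees of the mat's, grip towards the open front, with the jar standing upright on it (centre of its base within 65 mm of the tray's origin) (x of tray in the frame of stand between -0.015 and 0.015 m and y of tray in the frame of stand between -0.015 and 0.015 m and angle between the x axis of tray and the x axis of stand, either way round below 0.12 rad and x of tray_grip in the frame of stand below 0 m and height (world z) of tray below 0.003 m and angle between tray's own z axis and vertical below 0.04 rad and linear speed of tray below 0.01 m/s and distance between jar and tray below 0.065 m and z of jar in the frame of tray between 0.005 and 0.012 m and angle between jar's own z axis and vertical below 0.1 rad); the robot touches nothing.
It fails at once if the tray is lifted off the bench (origin more than 12 mm up) or tipped by more than 9 degrees (height (world z) of tray above 0.012 m or angle between tray's own z axis and vertical above 0.16 rad).
It fails at once if the jar tips by more than 20 degrees (angle between jar's own z axis and vertical above 0.35 rad).
It fails at once if the canopy or its posts are bumped with more than 12 N (contact force between stand and anything else above 12 N).
It fails at once if the carton, the bottle or the brush is moved by more than 25 mm (distance of any of carton, bottle, brush from where it was at the start of the episode above 0.025 m).
It also fails if it takes over 48 s, if anything falls off the work surface, if the arm or the gripper's body presses on something with over 40 N, if the wrist force passes 120 N, or if a joint passes its speed limit or range.

## Robot

A 6-joint arm with a two-finger parallel gripper is mounted at the origin on the work surface. World frame = base frame: x ahead of the robot, y to its left, z up, the work surface at z = 0. Lengths are in m, angles in degrees, forces in N, time in s.
With the tool pointing down it reaches from about 0.375 to 0.9 m from the base axis. Payload 3.1 kg.
Tool frame: the origin (TCP) lies on the centre line of the jaws, within the pads' length; the fingertips stand 19 mm ahead of it and the grasp point (between the pads) is the TCP (tips_ahead is the distance from the TCP to the fingertips, in m); z points along the fingers, y is the line along which they close (so a half turn about z gives the same grasp; the last joint's range is limited). The gripper opens to 87 mm and grips with 3 to 60 N. Pads are 19 mm wide; open, the fingers measure 117 mm over their backs; the gripper's body (75 mm by 190 mm) begins 51 mm behind the grasp point.
Start: joints at [-74.513, 30.224, 82.088, -0, 67.689, -10.227], TCP at [0.271, -0.563, 0.242] pointing down, gripper open.
Joint ranges: [-176.69, 176.69], [-43.24, 126.21], [12.49, 139.97], [-82, 262], [0, 151.66], [-163.58, 163.58]. Speed limits (degrees/s): [159.86, 159.86, 180, 180, 180, 180].

## Interface

Orientations are given as a 3x3 rotation matrix whose columns are the frame's x, y, z axes.
In Python, from rig import read_state, capture, hand_in, trace, landmark_of, tips_ahead gives the robot as it stands.
- The arm moves only by the shell command python3 -m jog 'ROWS'. ROWS is JSON, a list of rows, each an object of numbers: "tx", "ty", "tz": the shift along the tool's x, y, z in cm; "roll": the turn about the tool's z in rad; "jaw": the opening, from 0 (shut) to 1 (fully open). A call has 1 to 8 rows; each row shifts and turns the commanded pose from where the row before left it, along the tool's axes as they then stand; what a row does not reach is not made up. A row lasts 1/10 s, in which the tool goes at most 50 mm and 8.59 degrees, less where a joint would pass 70% of its speed; a pose out of reach is approached as far as the arm can. A call with a gripper value outside its range is refused whole. The fingers move at their own pace and stop on an object; the grip force is fixed at half the most. Time passes only in rows, so rows that do not move let the fingers close. It gives the time, the measured TCP pose, the force, the opening and the grip force at its end, in the units of the state.
- read_state(): the state, without advancing time (a new reading comes with each control period).
- capture(name): name is "side" or "top"; returns a dict with "img" (384x512x3 uint8, red, green, blue), "vertical_fov" (degrees; the focal length in pixels is half the picture's height over the tangent of half this angle, whatever the lens; pixels are square), "cx", "cy" (the principal point, pixels), "k1" (the pictures are not rectified: a ray, as slopes to the right and down, at radius r is drawn at 1 + k1 r^2 times it, then the intrinsics apply), "cam_to_world" (4x4, takes a point from camera to world coordinates). Camera axes: x right, y up, looking along -z (the intrinsics and any distortion apply to the point x, -y, -z); pixel columns grow to the right and rows downward; lengths in m; the calibration is good to about 2 mm. A picture is of the moment at which its call begins. There is no depth.
- hand_in(): hands the job in; it is judged then, once.
Trained networks look in the newest picture that a camera, given by its name, has taken for a name from the list of things; names that differ only in an ending like _2 or _b are one class to them, and where a whole thing is asked for, a point or a joint stands for the part that bears it (a point fixed in the world has none). Each returns a list of dicts, best first, with "p" (0 to 1); they miss things now and then, are a little off and sometimes report something else, mostly with a low value. They report only what shows in the picture. A call takes as long as a camera call. They do not tell look-alikes from the thing itself.
- trace(camera, thing): "pixels" (384x512 bool, what is visible of it) and "bbox" ([left, top, width, height] in pixels, round what is visible of it).
- landmark_of(camera, thing): "point" ([row, column] in pixels: a listed point, or the origin of a listed thing).
The state is a dict: "time_s": time; "joint_positions": joint angles; "qvel": joint speeds; "tau": joint torques, N m; "position": TCP position; "tcp_rot": TCP orientation; "force": force on the tool from outside, world axes, zero at the start; "moment": the same for the moment, N m; "opening": opening from 0.0 (shut) to 1.0 (fully open); "grasp_force": force on a finger pad.
Only numpy, scipy, OpenCV 4.12 (cv2) and the standard library are available. Lean on these libraries where they do the work, as an engineer would, in place of code of your own. Each camera call takes 0.05 s, during which the arm holds its last target. There are 200 camera calls.

## Working session

There is one attempt and no reset: what is moved stays moved. The work goes in short steps, Python scripts to look and compute and a shell command to move; the robot and the scene stay as the last step left them, time stands still between calls to the robot, and variables do not carry over. Pictures are saved under pics/ and viewed, at most 10 in all, crops included, and the job is handed in when it is done.

```bash
mkdir -p pics
cat > h.py <<'E'
import numpy as np, cv2
from rig import *
def ray(c,row,col):
    f=c["img"].shape[0]/2/np.tan(np.radians(c["vertical_fov"])/2)
    d=np.array([(col-c["cx"])/f,(row-c["cy"])/f]); u=d.copy()
    for _ in range(20): u=d/(1+c["k1"]*(u@u))
    T=np.array(c["cam_to_world"]); v=T[:3,:3]@np.array([u[0],-u[1],-1]); return T[:3,3],v
def at(c,row,col,z=0):
    o,v=ray(c,row,col); return o+v*(z-o[2])/v[2]
def px(c,P):
    f=c["img"].shape[0]/2/np.tan(np.radians(c["vertical_fov"])/2)
    T=np.array(c["cam_to_world"]); p=T[:3,:3].T@(np.array(P)-T[:3,3]); u=np.array([p[0],-p[1]])/-p[2]
    u=u*(1+c["k1"]*(u@u)); return np.array([u[1]*f+c["cy"],u[0]*f+c["cx"]])
E
python3 - <<'E'
from h import *
print(tips_ahead() if callable(tips_ahead) else tips_ahead)
for n in("top","side"):
    c=capture(n); cv2.imwrite(f"pics/{n}0.png",c["img"][:,:,::-1]); print(n,np.round(c["cam_to_world"],3)[:3,3],c["vertical_fov"],c["k1"])
    for t in("tray","tray_grip","jar","stand","canopy_front","carton","bottle","brush"):
        z={"tray_grip":.038,"canopy_front":.17,"jar":.008}.get(t,0)
        for r in landmark_of(n,t): print(t,round(r["p"],2),np.round(r["point"]),np.round(at(c,*r["point"],z),3))
E
```

```text
0.019
top [ 0.388 -0.015  1.35 ] 55.15060504920852 -0.025056964438311444
tray 0.92 [251. 324.] [ 0.285 -0.251  0.   ]
tray 0.77 [176. 373.] [ 0.554 -0.437  0.   ]
tray 0.75 [189. 314.] [ 0.51  -0.221  0.   ]
tray_grip 0.86 [249. 336.] [ 0.294 -0.287  0.038]
tray_grip 0.61 [168. 362.] [ 0.579 -0.389  0.038]
tray_grip 0.6 [202. 312.] [ 0.46  -0.207  0.038]
jar 0.72 [181. 324.] [ 0.537 -0.255  0.008]
stand 0.57 [206. 172.] [0.452 0.305 0.   ]
canopy_front 0.98 [170. 226.] [0.559 0.088 0.17 ]
carton 0.91 [206. 173.] [0.454 0.301 0.   ]
bottle 0.6 [129. 324.] [ 0.735 -0.264  0.   ]
brush 0.79 [156. 153.] [0.642 0.376 0.   ]
side [0.03  0.591 0.969] 51.161232353997654 -0.03905840508319767
tray 0.68 [147. 316.] [ 0.54  -0.414 -0.   ]
tray 0.65 [179. 294.] [ 0.509 -0.23   0.   ]
tray_grip 0.76 [138. 302.] [ 0.585 -0.381  0.038]
tray_grip 0.67 [179. 308.] [ 0.455 -0.224  0.038]
jar 0.81 [169. 292.] [ 0.539 -0.255  0.008]
stand 0.95 [219. 198.] [0.638 0.099 0.   ]
stand 0.2 [179. 308.] [ 0.473 -0.26   0.   ]
canopy_front 0.57 [191. 215.] [0.562 0.09  0.17 ]
carton 0.69 [299. 190.] [0.463 0.304 0.   ]
bottle 0.6 [146. 248.] [ 0.733 -0.257 -0.   ]
brush 0.61 [279. 115.] [0.663 0.393 0.   ]
```

View pics/top0.png

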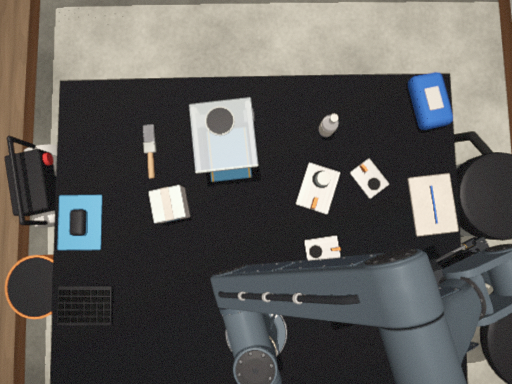

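View pics/side0.png

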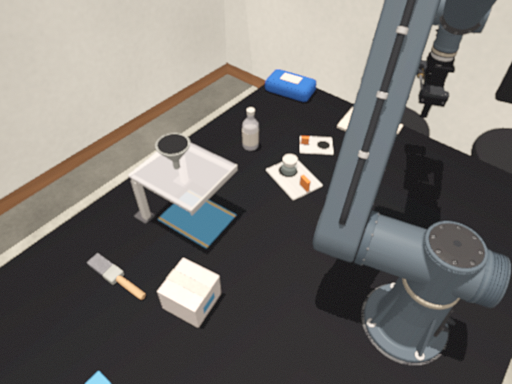

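The largest tray, carrying the jar, is at top (189,314) and side (179,294). Look-alikes without a jar are at top (176,373) and (251,324). The mat is at side (219,198), and the canopy sits at the top around (150,225). Next I'll do a close crop and fit the outlines.

```bash
cat > fit.py <<'E'
from h import *
def trayfit(n,near=None):
    c=capture(n); out=[]
    for r in trace(n,"tray"):
        m=r["pixels"].astype(np.uint8); cs,_=cv2.findContours(m,0,1)
        k=max(cs,key=cv2.contourArea)[:,0,:]
        P=np.array([at(c,y,x,.008)[:2] for x,y in k],np.float32)
        (ce,wh,a)=cv2.minAreaRect(P); out.append((round(r["p"],2),np.round(ce,3),np.round(wh,3),round(a,1),r["bbox"]))
    return c,out
if __name__=="__main__":
    for n in("top","side"):
        c,o=trayfit(n); print(n,*o,sep="\n")
        for r in trace(n,"stand"): print("stand",round(r["p"],2),r["bbox"])
        hsv=cv2.cvtColor(c["img"],cv2.COLOR_RGB2HSV)
        if n=="side":
            a=cv2.resize(c["img"][130:260,120:340],None,fx=3.6,fy=3.6,interpolation=2)
        else:
            b=cv2.resize(c["img"][90:260,180:400],None,fx=3.6,fy=3.6,interpolation=2)
    cv2.imwrite("pics/cs.png",a[:,:,::-1]); cv2.imwrite("pics/ct.png",b[:,:,::-1][:600])
E
python3 fit.py
```

```text
top
(0.88, array([ 0.546, -0.422]), array([0.123, 0.098]), 37.2, [351.8, 159.2, 37.0, 37.0])
(0.85, array([ 0.298, -0.242]), array([0.074, 0.121]), 5.2, [304.9, 236.8, 34.3, 22.1])
(0.79, array([ 0.513, -0.233]), array([0.128, 0.165]), 72.8, [296.6, 162.7, 42.6, 51.3])
stand 0.39 [315.0, 172.9, 16.7, 16.2]
side
(0.64, array([ 0.51 , -0.225]), array([0.123, 0.165]), 72.2, [267.8, 164.0, 55.8, 32.9])
(0.57, array([ 0.544, -0.413]), array([0.117, 0.092]), 36.1, [298.1, 135.2, 34.7, 17.3])
```

View pics/cs.png

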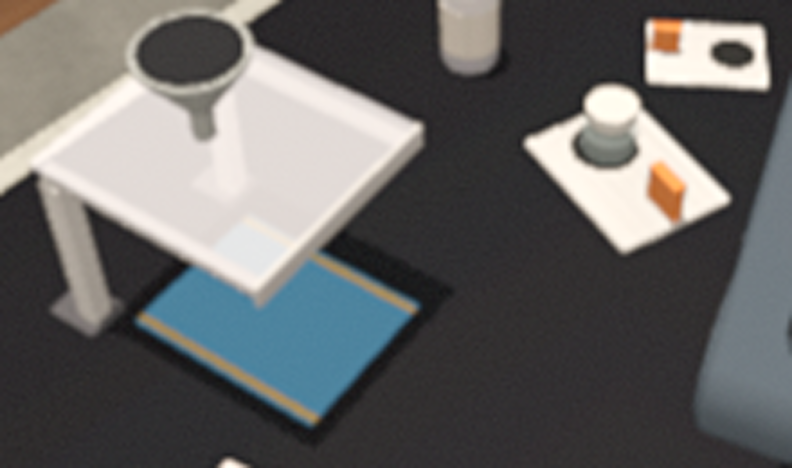

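View pics/ct.png

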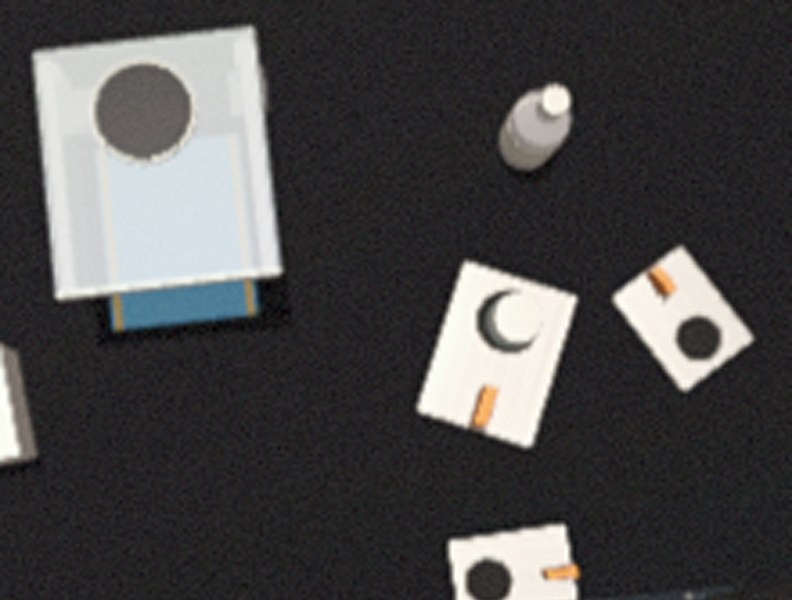

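The crop confirms it: the big tray with the jar is at crop (500,350), with its fin towards the robot, and the two jarless trays are smaller. Mat corners are clear in the side crop at (137,322), (312,427), (418,308) and (250,217). In the top crop its front corners are (113,330) and (258,315).

Run:
```python
from h import *
S=capture("side");T=capture("top")
q=lambda c,x,y,ox,oy,z=0: np.round(at(c,(y+.5)/3.6-.5+oy,(x+.5)/3.6-.5+ox,z),3)[:2]
for x,y in((137,322),(312,427),(418,308),(250,217)): print("side mat",q(S,x,y,120,130))
for x,y in((113,330),(258,315),(100,145),(238,135)): print("top mat",q(T,x,y,180,90))
for x,y in((38,163),(260,300),(423,130)): print("side canopy",q(S,x,y,120,130,.175))
for x,y in((57,298),(280,275)): print("top canopy front",q(T,x,y,180,90,.175))
for x,y in((466,262),(577,297),(533,447),(417,411)): print("top tray",q(T,x,y,180,90,.008))
for x,y in((525,143),(625,252),(730,198)): print("side tray",q(S,x,y,120,130,.008))
for n,c in(("top",T),("side",S)):
  h=cv2.cvtColor(c["img"],cv2.COLOR_RGB2HSV)
  m=cv2.inRange(h,(5,140,120),(20,255,255)); k,l,s,ce=cv2.connectedComponentsWithStats(m)
  for i in range(1,k):
    p=at(c,ce[i][1],ce[i][0],.04)
    if s[i][4]>5 and abs(p[0]-.46)<.08 and abs(p[1]+.21)<.08: print(n,"fin",s[i][4],np.round(p,3))
st=read_state();print(np.round(st["tcp_rot"],3),st["time_s"],st["position"])
```

```text
side mat [0.731 0.179]
side mat [0.542 0.162]
side mat [0.557 0.015]
side mat [0.744 0.032]
top mat [0.544 0.159]
top mat [0.557 0.01 ]
top mat [0.738 0.173]
top mat [0.746 0.028]
side canopy [0.781 0.198]
side canopy [0.553 0.185]
side canopy [ 0.577 -0.02 ]
top canopy front [0.553 0.187]
top canopy front [ 0.571 -0.014]
top tray [ 0.608 -0.204]
top tray [ 0.57  -0.316]
top tray [ 0.418 -0.266]
top tray [ 0.456 -0.15 ]
side tray [ 0.606 -0.197]
side tray [ 0.454 -0.146]
side tray [ 0.418 -0.261]
top fin 32 [ 0.457 -0.212  0.04 ]
side fin 84 [ 0.453 -0.203  0.04 ]
[[ 0.901  0.434  0.   ]
 [ 0.434 -0.901  0.   ]
 [ 0.    -0.    -1.   ]] 1.3 [ 0.27122506 -0.56305341  0.24154398]
```

```bash
python3 -m jog --help 2>&1 | head -30
python3 - <<'E'
from h import *
st=read_state();print(st["time_s"])
c=cv2.imread("pics/side0.png")[20:140,380:500]
cv2.imwrite("pics/g.png",cv2.resize(c,None,fx=4,fy=4,interpolation=2))
E
```

```text
invalid input: not JSON, or not a number
1.3
```

View pics/g.png

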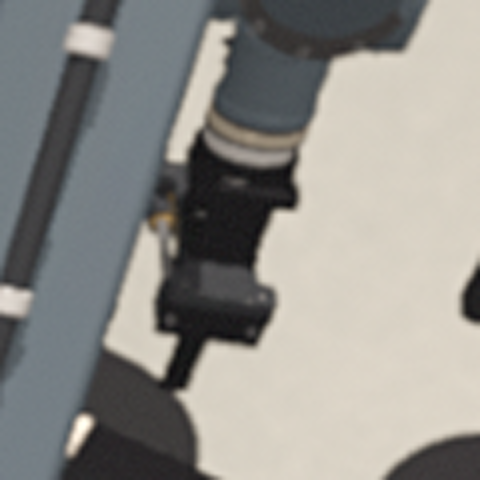

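```bash
python3 -m jog '[{"tx":4,"ty":-2.9},{"tx":4,"ty":-2.9},{"tx":4,"ty":-2.9},{"tx":4,"ty":-2.9},{"tx":4,"ty":-2.9},{"tx":4,"ty":-2.9},{"tx":4,"ty":-2.9},{"tx":4,"ty":-3.1}]'; python3 -m jog '[{"roll":0.13,"tz":2},{"roll":0.13,"tz":2},{"roll":0.13,"tz":2},{"roll":0.13,"tz":2},{"roll":0.13,"tz":2},{"roll":0.125,"tz":2},{}]'
python3 - <<'E'
from h import *
s=read_state();R=np.array(s["tcp_rot"]);p=s["position"]
print(np.round(R,3),np.degrees(np.arctan2(R[1,0],R[0,0])),(R.T@(np.array([.4576,-.2134,.038])-p))*100)
E
```

```text
[[ 0.901  0.434  0.   ]
 [ 0.434 -0.901  0.   ]
 [ 0.    -0.    -1.   ]] 25.716128831970018 [ 31.96317012 -23.41470828  20.35534131]$[0]: bad value
$[0]: bad value
```

```bash
python3 -m jog '[{"tx":4,"ty":-2.9,"tz":0,"roll":0,"jaw":1},{"tx":4,"ty":-2.9,"tz":0,"roll":0,"jaw":1},{"tx":4,"ty":-2.9,"tz":0,"roll":0,"jaw":1},{"tx":4,"ty":-2.9,"tz":0,"roll":0,"jaw":1},{"tx":4,"ty":-2.9,"tz":0,"roll":0,"jaw":1},{"tx":4,"ty":-2.9,"tz":0,"roll":0,"jaw":1},{"tx":4,"ty":-2.9,"tz":0,"roll":0,"jaw":1},{"tx":4,"ty":-3.1,"tz":0,"roll":0,"jaw":1}]'
```

```text
time_s: 2.1
position: [0.4587, -0.2124, 0.2419]
tcp_rot: [[0.901, 0.434, 0.001], [0.434, -0.901, -0.001], [0.001, 0.001, -1.0]]
force: [0.5, 0.0, -0.4]
opening: 0.999
grasp_force: 0.0
```

All keys are needed. Now I'll roll to the tray's yaw and come down above the fin.

```bash
python3 -m jog '[{"tx":0,"ty":0,"tz":2,"roll":0.13,"jaw":1},{"tx":0,"ty":0,"tz":2,"roll":0.13,"jaw":1},{"tx":0,"ty":0,"tz":2,"roll":0.13,"jaw":1},{"tx":0,"ty":0,"tz":2,"roll":0.13,"jaw":1},{"tx":0,"ty":0,"tz":2,"roll":0.13,"jaw":1},{"tx":0,"ty":0,"tz":2,"roll":0.125,"jaw":1},{"tx":0,"ty":0,"tz":0,"roll":0,"jaw":1}]'
python3 - <<'E'
from h import *
s=read_state();R=np.array(s["tcp_rot"]);p=s["position"]
print(np.degrees(np.arctan2(R[1,0],R[0,0])),(R.T@(np.array([.4576,-.2134,.038])-p))*100)
c=capture("side"); cv2.imwrite("pics/a.png",cv2.resize(c["img"][90:260,200:400],None,fx=3,fy=3)[:,:,::-1])
E
```

```text
time_s: 2.8
position: [0.4564, -0.213, 0.1196]
tcp_rot: [[0.947, -0.32, -0.004], [-0.32, -0.947, 0.003], [-0.005, -0.002, -1.0]]
force: [-0.2, 0.1, -0.3]
opening: 0.999
grasp_force: 0.0
-18.68321710223955 [0.16220222 0.01094212 8.16097996]
```

View pics/a.png

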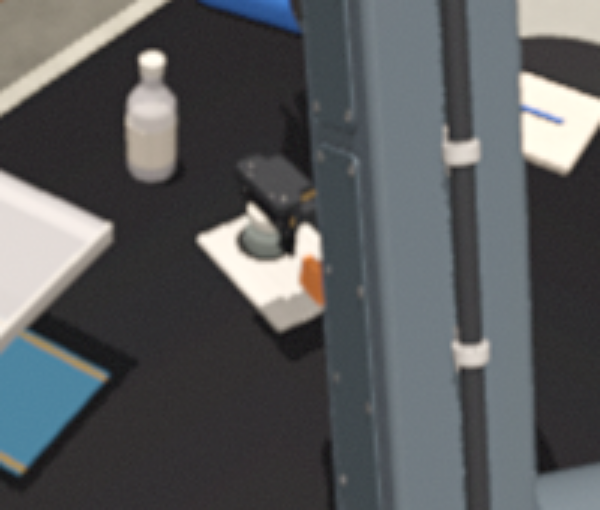

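Picture: the gripper is over the tray just behind the jar, with the fin at crop (312,280) below it. Descend and grip.

```bash
python3 -m jog '[{"tx":0,"ty":0,"tz":2.0,"roll":0,"jaw":1},{"tx":0,"ty":0,"tz":2.0,"roll":0,"jaw":1},{"tx":0,"ty":0,"tz":2.0,"roll":0,"jaw":1},{"tx":0,"ty":0,"tz":1.8,"roll":0,"jaw":1},{"tx":0,"ty":0,"tz":0,"roll":0,"jaw":0.5},{"tx":0,"ty":0,"tz":0,"roll":0,"jaw":0.3},{"tx":0,"ty":0,"tz":0,"roll":0,"jaw":0.2},{"tx":0,"ty":0,"tz":0,"roll":0,"jaw":0}]';python3 -m jog '[{"tx":0,"ty":0,"tz":0,"roll":0,"jaw":0},{"tx":0,"ty":0,"tz":0,"roll":0,"jaw":0},{"tx":0,"ty":0,"tz":0,"roll":0,"jaw":0},{"tx":0,"ty":0,"tz":0,"roll":0,"jaw":0}]'
```

```text
time_s: 3.65
position: [0.4584, -0.2145, 0.0448]
tcp_rot: [[0.947, -0.32, 0.002], [-0.32, -0.947, -0.002], [0.002, 0.001, -1.0]]
force: [0.3, -0.2, -0.7]
opening: 0.722
grasp_force: 0.0
time_s: 4.05
position: [0.4577, -0.214, 0.0436]
tcp_rot: [[0.947, -0.32, 0.0], [-0.32, -0.947, -0.0], [0.0, 0.0, -1.0]]
force: [-0.1, 0.1, -0.2]
opening: 0.353
grasp_force: 0.0
```

```bash
python3 -m jog '[{"tx":0,"ty":0,"tz":0.4,"roll":0,"jaw":0},{"tx":0,"ty":0,"tz":0,"roll":0,"jaw":0},{"tx":0,"ty":0,"tz":0,"roll":0,"jaw":0},{"tx":0,"ty":0,"tz":0,"roll":0,"jaw":0},{"tx":0,"ty":0,"tz":0,"roll":0,"jaw":0}]'
```

```text
time_s: 4.55
position: [0.4575, -0.2137, 0.0392]
tcp_rot: [[0.947, -0.32, -0.001], [-0.32, -0.947, 0.001], [-0.001, -0.0, -1.0]]
force: [1.1, 0.1, -4.7]
opening: 0.159
grasp_force: 30.0
```

```bash
python3 -m jog '[{"tx":0,"ty":0,"tz":0.1,"roll":0,"jaw":0},{"tx":-0.1,"ty":-0.3,"tz":0,"roll":0,"jaw":0},{"tx":-0.2,"ty":-0.6,"tz":0,"roll":0,"jaw":0},{"tx":-0.3,"ty":-0.9,"tz":0,"roll":0,"jaw":0},{"tx":-0.4,"ty":-1.15,"tz":0,"roll":0,"jaw":0},{"tx":-0.4,"ty":-1.15,"tz":0,"roll":0,"jaw":0},{"tx":-0.4,"ty":-1.15,"tz":0,"roll":0,"jaw":0},{"tx":-0.4,"ty":-1.15,"tz":0,"roll":0,"jaw":0}]'
```

```text
time_s: 5.35
position: [0.4586, -0.1466, 0.039]
tcp_rot: [[0.947, -0.321, 0.003], [-0.321, -0.947, -0.002], [0.003, 0.001, -1.0]]
force: [-0.1, -5.1, 2.0]
opening: 0.16
grasp_force: 30.0
```

```bash
python3 -m jog '[{"tx":-0.4,"ty":-1.2,"tz":0,"roll":0,"jaw":0},{"tx":-0.4,"ty":-1.2,"tz":0,"roll":0,"jaw":0},{"tx":-0.4,"ty":-1.2,"tz":0,"roll":0,"jaw":0},{"tx":-0.4,"ty":-1.2,"tz":0,"roll":0,"jaw":0},{"tx":-0.4,"ty":-1.2,"tz":0,"roll":0,"jaw":0},{"tx":-0.4,"ty":-1.2,"tz":0,"roll":0,"jaw":0},{"tx":-0.4,"ty":-1.2,"tz":0,"roll":0,"jaw":0},{"tx":-0.4,"ty":-1.2,"tz":0,"roll":0,"jaw":0}]';python3 -m jog '[{"tx":-0.4,"ty":-1.2,"tz":0,"roll":0,"jaw":0},{"tx":-0.4,"ty":-1.2,"tz":0,"roll":0,"jaw":0},{"tx":-0.4,"ty":-1.2,"tz":0,"roll":0,"jaw":0},{"tx":-0.4,"ty":-1.2,"tz":0,"roll":0,"jaw":0},{"tx":-0.4,"ty":-1.2,"tz":0,"roll":0,"jaw":0},{"tx":-0.4,"ty":-1.2,"tz":0,"roll":0,"jaw":0},{"tx":-0.4,"ty":-1.2,"tz":0,"roll":0,"jaw":0},{"tx":-0.4,"ty":-1.2,"tz":0,"roll":0,"jaw":0}]'; python3 -m jog '[{"tx":-0.3,"ty":-0.9,"tz":0,"roll":0,"jaw":0},{"tx":-0.2,"ty":-0.6,"tz":0,"roll":0,"jaw":0},{"tx":0,"ty":-0.2,"tz":0,"roll":-0.03,"jaw":0},{"tx":0,"ty":0,"tz":0,"roll":-0.06,"jaw":0},{"tx":0,"ty":0,"tz":0,"roll":-0.08,"jaw":0},{"tx":0,"ty":0,"tz":0,"roll":-0.09,"jaw":0},{"tx":0,"ty":0,"tz":0,"roll":-0.09,"jaw":0},{"tx":0,"ty":0,"tz":0,"roll":-0.067,"jaw":0}]'
```

```text
time_s: 6.15
position: [0.4588, -0.045, 0.0391]
tcp_rot: [[0.947, -0.321, 0.002], [-0.321, -0.947, -0.001], [0.003, 0.0, -1.0]]
force: [-0.7, -5.3, 1.6]
opening: 0.158
grasp_force: 30.0
time_s: 6.95
position: [0.4585, 0.0564, 0.039]
tcp_rot: [[0.947, -0.321, 0.001], [-0.321, -0.947, -0.001], [0.001, 0.0, -1.0]]
force: [-0.7, -6.2, 3.3]
opening: 0.16
grasp_force: 30.1
time_s: 7.75
position: [0.4591, 0.0739, 0.039]
tcp_rot: [[0.996, 0.093, 0.001], [0.093, -0.996, 0.0], [0.001, -0.0, -1.0]]
force: [0.2, -4.2, 4.2]
opening: 0.162
grasp_force: 30.2
```

```bash
python3 -m jog '[{"tx":0,"ty":0,"tz":0,"roll":0,"jaw":1},{"tx":0,"ty":0,"tz":0,"roll":0,"jaw":1},{"tx":0,"ty":0,"tz":0,"roll":0,"jaw":1},{"tx":0,"ty":0,"tz":0,"roll":0,"jaw":1},{"tx":0,"ty":0,"tz":-1,"roll":0,"jaw":1},{"tx":0,"ty":0,"tz":-3,"roll":0,"jaw":1},{"tx":0,"ty":0,"tz":-5,"roll":0,"jaw":1},{"tx":0,"ty":0,"tz":-5,"roll":0,"jaw":1}]';  python3 -m jog '[{"tx":0,"ty":0,"tz":-5,"roll":0,"jaw":1},{"tx":0,"ty":0,"tz":-5,"roll":0,"jaw":1},{"tx":0,"ty":0,"tz":-5,"roll":0,"jaw":1},{"tx":0,"ty":0,"tz":-5,"roll":0,"jaw":1},{"tx":0,"ty":0,"tz":-5,"roll":0,"jaw":1},{"tx":0,"ty":0,"tz":-5,"roll":0,"jaw":1},{"tx":0,"ty":0,"tz":-5,"roll":0,"jaw":1},{"tx":0,"ty":0,"tz":-5,"roll":0,"jaw":1}]'
python3 - <<'E'
from h import *
print(np.round(read_state()["joint_positions"],1))
E
```

```text
time_s: 8.55
position: [0.458, 0.0739, 0.1801]
tcp_rot: [[0.996, 0.09, -0.002], [0.09, -0.996, 0.0], [-0.002, -0.001, -1.0]]
force: [1.1, -0.7, -0.6]
opening: 0.801
grasp_force: 0.0
time_s: 9.35
position: [0.4574, 0.0741, 0.5812]
tcp_rot: [[0.996, 0.091, 0.001], [0.091, -0.996, 0.0], [0.001, -0.0, -1.0]]
force: [1.1, -0.7, 0.3]
opening: 0.999
grasp_force: 0.0
[ -4.7   4.1  68.7   0.  107.2  80.1]
```

```bash
python3 -m jog '[{"tx":4.9,"ty":-0.8,"tz":0,"roll":0,"jaw":1},{"tx":4.9,"ty":-0.8,"tz":0,"roll":0,"jaw":1},{"tx":4.9,"ty":-0.8,"tz":0,"roll":0,"jaw":1},{"tx":4.9,"ty":-0.8,"tz":0,"roll":0,"jaw":1},{"tx":4.9,"ty":-0.8,"tz":0,"roll":0,"jaw":1},{"tx":4.9,"ty":-0.8,"tz":0,"roll":0,"jaw":1},{"tx":4.9,"ty":-0.8,"tz":0,"roll":0,"jaw":1},{"tx":4.9,"ty":-0.8,"tz":0,"roll":0,"jaw":1}]';  python3 -m jog '[{"tx":4.9,"ty":-0.8,"tz":0,"roll":0,"jaw":1},{"tx":4.9,"ty":-0.8,"tz":0,"roll":0,"jaw":1},{"tx":4.9,"ty":-0.8,"tz":0,"roll":0,"jaw":1}]'
python3 - <<'E'
from h import *
print(np.round(read_state()["joint_positions"],1))
E
```

```text
time_s: 10.15
position: [0.7927, 0.1626, 0.5376]
tcp_rot: [[0.995, 0.091, 0.028], [0.091, -0.996, 0.007], [0.028, -0.005, -1.0]]
force: [-0.6, -1.0, -1.6]
opening: 1.0
grasp_force: 0.0
time_s: 10.45
position: [0.845, 0.1806, 0.4941]
tcp_rot: [[0.989, 0.092, 0.114], [0.089, -0.996, 0.024], [0.115, -0.014, -0.993]]
force: [-0.3, -0.0, -0.5]
opening: 1.002
grasp_force: 0.0
[  4.4  46.7  12.6   1.  114.   89.6]
```

```bash
python3 -m jog '[{"tx":4.5,"ty":-0.5,"tz":-2,"roll":0,"jaw":1},{"tx":4.5,"ty":-0.5,"tz":-2,"roll":0,"jaw":1},{"tx":4.5,"ty":-0.5,"tz":-2,"roll":0,"jaw":1},{"tx":4.5,"ty":-0.5,"tz":-2,"roll":0,"jaw":1}]'
python3 - <<'E'
from h import *
print(np.round(read_state()["joint_positions"],1))
E
```

```text
time_s: 10.85
position: [0.8698, 0.1839, 0.5197]
tcp_rot: [[0.967, 0.094, 0.238], [0.084, -0.995, 0.05], [0.242, -0.028, -0.97]]
force: [-1.1, 0.2, 1.6]
opening: 0.999
grasp_force: 0.0
[  4.2  45.5  12.5   1.9 108.1  89.8]
```

```bash
python3 -m jog '[{"tx":4.5,"ty":0.3,"tz":-2,"roll":0,"jaw":1},{"tx":4.5,"ty":0.3,"tz":-2,"roll":0,"jaw":1},{"tx":4.5,"ty":0.3,"tz":-2,"roll":0,"jaw":1},{"tx":4.5,"ty":0.3,"tz":-2,"roll":0,"jaw":1},{"tx":4.5,"ty":0.3,"tz":-2,"roll":0,"jaw":1},{"tx":4.5,"ty":0.3,"tz":-2,"roll":0,"jaw":1},{"tx":4.5,"ty":0.3,"tz":-2,"roll":0,"jaw":1},{"tx":4.5,"ty":0.3,"tz":-2,"roll":0,"jaw":1}]'
python3 - <<'E'
from h import *
print(np.round(read_state()["joint_positions"],1))
E
```

```text
time_s: 11.65
position: [0.8995, 0.1332, 0.608]
tcp_rot: [[0.882, 0.101, 0.461], [0.067, -0.994, 0.088], [0.467, -0.047, -0.883]]
force: [-0.3, 0.5, -0.2]
opening: 1.002
grasp_force: 0.0
[-0.2 40.9 12.5  5.2 99.  86.7]
```

```bash
python3 -m jog '[{"tx":4,"ty":2,"tz":-2,"roll":0,"jaw":1},{"tx":4,"ty":2,"tz":-2,"roll":0,"jaw":1},{"tx":4,"ty":2,"tz":-2,"roll":0,"jaw":1},{"tx":4,"ty":2,"tz":-2,"roll":0,"jaw":1}]'
python3 - <<'E'
from h import *
print(np.round(read_state()["joint_positions"],1))
E
```

```text
time_s: 12.05
position: [0.8993, 0.0466, 0.6665]
tcp_rot: [[0.827, 0.1, 0.554], [0.056, -0.994, 0.095], [0.56, -0.047, -0.827]]
force: [0.1, -0.3, 0.4]
opening: 1.002
grasp_force: 0.0
[-7.1 37.6 12.5  9.4 96.7 81.9]
```

```bash
cat > go.py <<'E'
from h import *
import sys
g=np.array([float(a) for a in sys.argv[1:4]])
s=read_state();R=np.array(s["tcp_rot"]);p=np.array(s["position"])
print(p.round(4),R.round(3).tolist(),"grasp d cm",(R.T@(g-p)*100).round(2),"pre d cm",(R.T@(g-.1*R[:,2]-p)*100).round(2))
E
python3 go.py .453 .0734 .040
python3 - <<'E'
from fit import *
for n in("top","side"):
    c,o=trayfit(n); print(n,*o[:3],sep="\n")
    cv2.imwrite(f"pics/{n}1.png",c["img"][:,:,::-1])
    h=cv2.cvtColor(c["img"],cv2.COLOR_RGB2HSV)
    m=cv2.inRange(h,(5,140,120),(20,255,255)); k,l,s,ce=cv2.connectedComponentsWithStats(m)
    for i in range(1,k):
        p=at(c,ce[i][1],ce[i][0],.035)
        if s[i][4]>5 and abs(p[0]-.46)<.08 and abs(p[1]-.07)<.08: print(n,"fin",s[i][4],np.round(p,3))
E
```

```text
[0.8993 0.0466 0.6665] [[0.827, 0.1, 0.554], [0.056, -0.994, 0.095], [0.56, -0.047, -0.827]] grasp d cm [-71.82  -4.16  27.37] pre d cm [-71.82  -4.16  17.37]
top
(0.91, array([ 0.546, -0.421]), array([0.119, 0.09 ]), 35.2, [351.1, 160.3, 36.7, 37.2])
(0.79, array([ 0.29 , -0.245]), array([0.089, 0.12 ]), 8.7, [304.5, 239.3, 37.1, 23.4])
side
(0.96, array([0.514, 0.085]), array([0.165, 0.124]), 5.7, [198.9, 216.6, 66.2, 44.1])
side fin 107 [0.458 0.079 0.035]
```

View pics/side1.png

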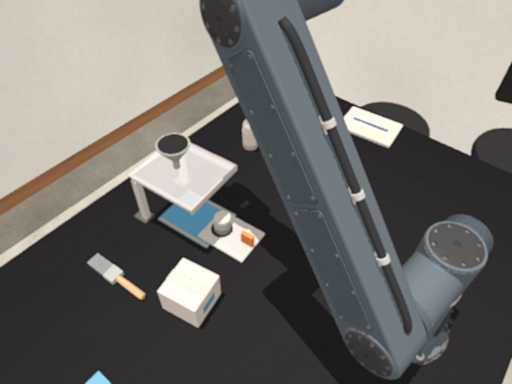

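The picture shows the tray at side (225,232), square before the mat, with the jar upright on it and the arm leaning back clear. Bring the leaning tool back to the pre-grasp point.

```bash
python3 -m jog '[{"tx":-4.7,"ty":-0.3,"tz":1.1,"roll":-0.02,"jaw":1},{"tx":-4.7,"ty":-0.3,"tz":1.1,"roll":-0.02,"jaw":1},{"tx":-4.7,"ty":-0.3,"tz":1.1,"roll":0,"jaw":1},{"tx":-4.7,"ty":-0.3,"tz":1.1,"roll":0,"jaw":1},{"tx":-4.7,"ty":-0.3,"tz":1.1,"roll":0,"jaw":1},{"tx":-4.7,"ty":-0.3,"tz":1.1,"roll":0,"jaw":1},{"tx":-4.7,"ty":-0.3,"tz":1.1,"roll":0,"jaw":1},{"tx":-4.7,"ty":-0.3,"tz":1.1,"roll":0,"jaw":1}]'; python3 go.py .453 .0755 .040
```

```text
time_s: 13.05
position: [0.6486, 0.0514, 0.3967]
tcp_rot: [[0.824, 0.13, 0.551], [0.09, -0.991, 0.098], [0.559, -0.031, -0.829]]
force: [0.2, -0.5, -0.9]
opening: 1.001
grasp_force: 0.0
[0.6486 0.0514 0.3967] [[0.824, 0.13, 0.551], [0.09, -0.991, 0.098], [0.559, -0.031, -0.829]] grasp d cm [-35.84  -3.83  19.02] pre d cm [-35.84  -3.83   9.02]
```

```bash
python3 -m jog '[{"tx":-4.7,"ty":-0.5,"tz":1.1,"roll":0,"jaw":1},{"tx":-4.7,"ty":-0.5,"tz":1.1,"roll":0,"jaw":1},{"tx":-4.7,"ty":-0.5,"tz":1.1,"roll":0,"jaw":1},{"tx":-4.7,"ty":-0.5,"tz":1.1,"roll":0,"jaw":1},{"tx":-4.7,"ty":-0.5,"tz":1.1,"roll":0,"jaw":1},{"tx":-4.7,"ty":-0.5,"tz":1.1,"roll":0,"jaw":1},{"tx":-4.7,"ty":-0.5,"tz":1.1,"roll":0,"jaw":1},{"tx":0,"ty":0,"tz":0,"roll":0,"jaw":1}]'; python3 go.py .453 .0755 .040
```

```text
time_s: 13.85
position: [0.4835, 0.0701, 0.2168]
tcp_rot: [[0.818, 0.151, 0.555], [0.09, -0.987, 0.136], [0.568, -0.061, -0.821]]
force: [0.1, 0.4, -0.5]
opening: 1.001
grasp_force: 0.0
[0.4835 0.0701 0.2168] [[0.818, 0.151, 0.555], [0.09, -0.987, 0.136], [0.568, -0.061, -0.821]] grasp d cm [-12.49   0.09  12.89] pre d cm [-12.49   0.09   2.89]
```

```bash
python3 -m jog '[{"tx":-3,"ty":0,"tz":0.7,"roll":0,"jaw":1},{"tx":-3,"ty":0,"tz":0.7,"roll":0,"jaw":1},{"tx":-3,"ty":0,"tz":0.7,"roll":0,"jaw":1},{"tx":-3,"ty":0,"tz":0.7,"roll":0,"jaw":1},{"tx":0,"ty":0,"tz":0,"roll":0,"jaw":1}]'; python3 go.py .453 .0755 .040;python3 - <<'E'
from h import *
print(np.round(read_state()["joint_positions"],1))
E
```

```text
time_s: 14.35
position: [0.4406, 0.0732, 0.1666]
tcp_rot: [[0.818, 0.165, 0.551], [0.088, -0.983, 0.164], [0.568, -0.086, -0.818]]
force: [-0.4, -0.1, -0.1]
opening: 0.999
grasp_force: 0.0
[0.4406 0.0732 0.1666] [[0.818, 0.165, 0.551], [0.088, -0.983, 0.164], [0.568, -0.086, -0.818]] grasp d cm [-6.16  1.06 11.08] pre d cm [-6.16  1.06  1.08]
[-17.7  24.6 136.8 120.5  22.1 -53. ]
```

```bash
cat > st.py <<'E'
from h import *
import sys
# world goal -> per-row tool shift (cm), n rows at most 4.8cm
g=np.array([float(a) for a in sys.argv[1:4]]); L=float(sys.argv[4]) if len(sys.argv)>4 else 4.8
s=read_state();R=np.array(s["tcp_rot"]);p=np.array(s["position"]);d=R.T@(g-p)*100
n=int(np.ceil(np.linalg.norm(d)/L)); z=R[:,2]
print(p.round(4),"lean",round(np.degrees(np.arccos(-z[2])),1),"heading",round(np.degrees(np.arctan2(z[1],z[0])),1),"y yaw",round(np.degrees(np.arctan2(R[0,1],-R[1,1])),1),"y tilt",round(np.degrees(np.arcsin(R[2,1])),1),"d",d.round(2),"n",n,"step",(d/n).round(2),"j",np.round(s["joint_positions"],0),"t",round(s["time_s"],2))
E
python3 st.py .55 -.72 .6
```

```text
[0.4406 0.0732 0.1666] lean 35.1 heading 16.6 y yaw 9.5 y tilt -4.9 d [ 26.63  76.02 -42.44] n 19 step [ 1.4   4.   -2.23] j [-18.  25. 137. 120.  22. -53.] t 14.35
```

```bash
python3 -m jog '[{"tx":0.7,"ty":2,"tz":-1.1,"roll":0,"jaw":1},{"tx":0.7,"ty":2,"tz":-1.1,"roll":0,"jaw":1},{"tx":0.7,"ty":2,"tz":-1.1,"roll":0,"jaw":1},{"tx":0.7,"ty":2,"tz":-1.1,"roll":0,"jaw":1},{"tx":1,"ty":3,"tz":-1.6,"roll":0,"jaw":1},{"tx":1,"ty":3,"tz":-1.6,"roll":0,"jaw":1},{"tx":1.4,"ty":4,"tz":-2.2,"roll":0,"jaw":1},{"tx":1.4,"ty":4,"tz":-2.2,"roll":0,"jaw":1}]'; python3 -m jog '[{"tx":1.4,"ty":4,"tz":-2.2,"roll":0,"jaw":1},{"tx":1.4,"ty":4,"tz":-2.2,"roll":0,"jaw":1},{"tx":1.4,"ty":4,"tz":-2.2,"roll":0,"jaw":1},{"tx":1.4,"ty":4,"tz":-2.2,"roll":0,"jaw":1},{"tx":1.4,"ty":4,"tz":-2.2,"roll":0,"jaw":1},{"tx":1.4,"ty":4,"tz":-2.2,"roll":0,"jaw":1},{"tx":1.4,"ty":4,"tz":-2.2,"roll":0,"jaw":1},{"tx":1.4,"ty":4,"tz":-2.2,"roll":0,"jaw":1}]'; python3 st.py .55 -.8 .6
```

```text
time_s: 15.15
position: [0.4732, -0.1582, 0.2928]
tcp_rot: [[0.818, 0.164, 0.552], [0.09, -0.983, 0.158], [0.569, -0.08, -0.819]]
force: [0.7, -0.1, -0.9]
opening: 0.999
grasp_force: 0.0
time_s: 15.95
position: [0.5197, -0.4911, 0.4742]
tcp_rot: [[0.82, 0.158, 0.55], [0.085, -0.984, 0.156], [0.566, -0.081, -0.82]]
force: [0.4, -0.3, 0.5]
opening: 1.0
grasp_force: 0.0
[ 0.5197 -0.4911  0.4742] lean 34.9 heading 15.8 y yaw 9.1 y tilt -4.6 d [  6.98  29.86 -13.47] n 7 step [ 1.    4.27 -1.92] j [-66.  24.  64.  35.  87.  16.] t 15.95
```

```bash
python3 -m jog '[{"tx":1,"ty":4.3,"tz":-1.9,"roll":0,"jaw":1},{"tx":1,"ty":4.3,"tz":-1.9,"roll":0,"jaw":1},{"tx":1,"ty":4.3,"tz":-1.9,"roll":0,"jaw":1},{"tx":1,"ty":4.3,"tz":-1.9,"roll":0,"jaw":1},{"tx":1,"ty":4.3,"tz":-1.9,"roll":0,"jaw":1},{"tx":1,"ty":4.3,"tz":-1.9,"roll":0,"jaw":1},{"tx":1,"ty":4.3,"tz":-1.9,"roll":0,"jaw":1},{"tx":1,"ty":4.3,"tz":-1.9,"roll":0,"jaw":1}]';  python3 st.py .65 -1.0 .7
```

```text
time_s: 16.75
position: [0.507, -0.7398, 0.5514]
tcp_rot: [[0.783, 0.115, 0.611], [0.082, -0.993, 0.081], [0.616, -0.013, -0.787]]
force: [0.6, 1.4, 0.9]
opening: 1.001
grasp_force: 0.0
[ 0.507  -0.7398  0.5514] lean 38.1 heading 7.6 y yaw 6.6 y tilt -0.8 d [18.22 27.28 -5.07] n 7 step [ 2.6   3.9  -0.72] j [-74.  47.  12.  40. 109.  27.] t 16.75
```

```bash
python3 -m jog '[{"tx":1,"ty":4.3,"tz":-1.9,"roll":0,"jaw":1},{"tx":0,"ty":0,"tz":0,"roll":0,"jaw":1}]';  python3 st.py .47 .0 .3
```

```text
time_s: 16.95
position: [0.4937, -0.7551, 0.5522]
tcp_rot: [[0.774, 0.098, 0.625], [0.08, -0.995, 0.057], [0.628, 0.005, -0.778]]
force: [-0.1, -0.6, -0.1]
opening: 1.004
grasp_force: 0.0
[ 0.4937 -0.7551  0.5522] lean 38.9 heading 5.2 y yaw 5.6 y tilt 0.3 d [-11.67 -75.51  22.49] n 17 step [-0.69 -4.44  1.32] j [-75.  47.  12.  41. 108.  26.] t 16.95
```

Now it's leaning 38.9° at heading 5.2°, exactly as wanted. Come back.

```bash
python3 -m jog '[{"tx":-0.7,"ty":-4.4,"tz":1.3,"roll":0,"jaw":1},{"tx":-0.7,"ty":-4.4,"tz":1.3,"roll":0,"jaw":1},{"tx":-0.7,"ty":-4.4,"tz":1.3,"roll":0,"jaw":1},{"tx":-0.7,"ty":-4.4,"tz":1.3,"roll":0,"jaw":1},{"tx":-0.7,"ty":-4.4,"tz":1.3,"roll":0,"jaw":1},{"tx":-0.7,"ty":-4.4,"tz":1.3,"roll":0,"jaw":1},{"tx":-0.7,"ty":-4.4,"tz":1.3,"roll":0,"jaw":1},{"tx":-0.7,"ty":-4.4,"tz":1.3,"roll":0,"jaw":1}]';  python3 -m jog '[{"tx":-0.7,"ty":-4.4,"tz":1.3,"roll":0,"jaw":1},{"tx":-0.7,"ty":-4.4,"tz":1.3,"roll":0,"jaw":1},{"tx":-0.7,"ty":-4.4,"tz":1.3,"roll":0,"jaw":1},{"tx":-0.5,"ty":-3,"tz":0.9,"roll":0,"jaw":1},{"tx":-0.5,"ty":-3,"tz":0.9,"roll":0,"jaw":1},{"tx":-0.5,"ty":-3,"tz":0.9,"roll":0,"jaw":1},{"tx":-0.3,"ty":-2,"tz":0.6,"roll":0,"jaw":1},{"tx":-0.3,"ty":-2,"tz":0.6,"roll":0,"jaw":1}]'; python3 st.py .462 .0765 .16 1.5
```

```text
time_s: 17.75
position: [0.4843, -0.4123, 0.4417]
tcp_rot: [[0.771, 0.103, 0.629], [0.086, -0.995, 0.058], [0.631, 0.01, -0.775]]
force: [0.2, -0.7, -0.1]
opening: 0.999
grasp_force: 0.0
time_s: 18.55
position: [0.4748, -0.1512, 0.3543]
tcp_rot: [[0.769, 0.104, 0.631], [0.086, -0.995, 0.059], [0.634, 0.009, -0.774]]
force: [0.5, 0.5, 1.4]
opening: 1.003
grasp_force: 0.0
[ 0.4748 -0.1512  0.3543] lean 39.3 heading 5.3 y yaw 6.0 y tilt 0.5 d [-11.34 -22.95  15.57] n 20 step [-0.57 -1.15  0.78] j [-49.   3. 115.  45.  46.   7.] t 18.55
```

```bash
python3 -m jog '[{"tx":-0.8,"ty":-1.6,"tz":1.1,"roll":0,"jaw":1},{"tx":-0.8,"ty":-1.6,"tz":1.1,"roll":0,"jaw":1},{"tx":-0.8,"ty":-1.6,"tz":1.1,"roll":0,"jaw":1},{"tx":-0.8,"ty":-1.6,"tz":1.1,"roll":0,"jaw":1},{"tx":-0.8,"ty":-1.6,"tz":1.1,"roll":0,"jaw":1},{"tx":-0.8,"ty":-1.6,"tz":1.1,"roll":0,"jaw":1},{"tx":-0.8,"ty":-1.6,"tz":1.1,"roll":0,"jaw":1}]'; python3 st.py .462 .0765 .16 1.5
```

```text
time_s: 19.25
position: [0.4697, -0.0401, 0.2584]
tcp_rot: [[0.767, 0.103, 0.633], [0.085, -0.995, 0.06], [0.635, 0.008, -0.772]]
force: [0.0, 0.4, -0.0]
opening: 1.002
grasp_force: 0.0
[ 0.4697 -0.0401  0.2584] lean 39.5 heading 5.4 y yaw 5.9 y tilt 0.4 d [ -5.86 -11.75   7.81] n 11 step [-0.53 -1.07  0.71] j [-33.  10. 129.  73.  25. -14.] t 19.25
```

```bash
python3 -m jog '[{"tx":-0.6,"ty":-1.2,"tz":0.8,"roll":0,"jaw":1},{"tx":-0.6,"ty":-1.2,"tz":0.8,"roll":0,"jaw":1},{"tx":-0.6,"ty":-1.2,"tz":0.8,"roll":0,"jaw":1},{"tx":-0.6,"ty":-1.2,"tz":0.8,"roll":0,"jaw":1},{"tx":-0.6,"ty":-1.2,"tz":0.8,"roll":0,"jaw":1},{"tx":-0.6,"ty":-1.2,"tz":0.8,"roll":0,"jaw":1},{"tx":-0.6,"ty":-1.2,"tz":0.8,"roll":0,"jaw":1},{"tx":-0.6,"ty":-1.2,"tz":0.8,"roll":0,"jaw":1}]'; python3 st.py .456 .0765 .10 1.5
```

```text
time_s: 20.05
position: [0.4641, 0.0566, 0.1775]
tcp_rot: [[0.767, 0.103, 0.634], [0.083, -0.995, 0.062], [0.637, 0.005, -0.771]]
force: [0.1, 1.4, 0.5]
opening: 0.998
grasp_force: 0.0
[0.4641 0.0566 0.1775] lean 39.6 heading 5.6 y yaw 5.9 y tilt 0.3 d [-5.39 -2.1   5.59] n 6 step [-0.9  -0.35  0.93] j [-15.  25. 137. 146.  23. -75.] t 20.05
```

```bash
python3 -m jog '[{"tx":-0.9,"ty":-0.3,"tz":0.9,"roll":0,"jaw":1},{"tx":-0.9,"ty":-0.3,"tz":0.9,"roll":0,"jaw":1},{"tx":-0.9,"ty":-0.3,"tz":0.9,"roll":0,"jaw":1},{"tx":-0.9,"ty":-0.3,"tz":0.9,"roll":0,"jaw":1},{"tx":-0.9,"ty":-0.3,"tz":0.9,"roll":0,"jaw":1},{"tx":-0.9,"ty":-0.2,"tz":0.9,"roll":0,"jaw":1},{"tx":0,"ty":0,"tz":0,"roll":0,"jaw":1}]'; python3 st.py .453 .075 .04 1.5
```

```text
time_s: 20.75
position: [0.4646, 0.075, 0.1018]
tcp_rot: [[0.774, 0.104, 0.625], [0.083, -0.995, 0.062], [0.628, 0.003, -0.778]]
force: [0.7, -0.2, 0.4]
opening: 0.998
grasp_force: 0.0
[0.4646 0.075  0.1018] lean 38.9 heading 5.7 y yaw 5.9 y tilt 0.2 d [-4.78 -0.14  4.08] n 5 step [-0.96 -0.03  0.82] j [-11.  42. 139. 164.  40. -91.] t 20.75
```

```bash
python3 -m jog '[{"tx":-0.85,"ty":0,"tz":0.9,"roll":0,"jaw":1},{"tx":-0.85,"ty":0,"tz":0.9,"roll":0,"jaw":1},{"tx":-0.85,"ty":0,"tz":0.9,"roll":0,"jaw":1},{"tx":-0.85,"ty":0,"tz":0.9,"roll":0,"jaw":1},{"tx":-0.85,"ty":0,"tz":0.9,"roll":0,"jaw":1},{"tx":0,"ty":0,"tz":0,"roll":0,"jaw":1}]'; python3 st.py .456 .075 .04 1.5
python3 - <<'E'
from fit import *
c,o=trayfit("side"); print(o[:3])
cv2.imwrite("pics/b.png",cv2.resize(c["img"][130:280,110:310],None,fx=4,fy=4,interpolation=2)[:,:,::-1])
E
```

```text
time_s: 21.35
position: [0.4659, 0.0759, 0.0404]
tcp_rot: [[0.779, 0.102, 0.619], [0.082, -0.995, 0.061], [0.622, 0.003, -0.783]]
force: [-0.3, -0.1, 0.7]
opening: 1.003
grasp_force: 0.0
[0.4659 0.0759 0.0404] lean 38.5 heading 5.7 y yaw 5.9 y tilt 0.2 d [-0.8  -0.01 -0.59] n 1 step [-0.8  -0.01 -0.59] j [-11.  54. 140. 167.  52. -95.] t 21.35
[(0.78, array([0.526, 0.087]), array([0.144, 0.129]), 10.3, [201.7, 216.9, 47.9, 41.0]), (0.65, array([ 0.278, -0.263]), array([0.079, 0.116]), 58.9, [345.2, 193.4, 30.2, 29.6]), (0.49, array([ 0.524, -0.459]), array([0.03, 0.04]), 31.7, [320.4, 139.5, 11.9, 7.5])]
```

View pics/b.png

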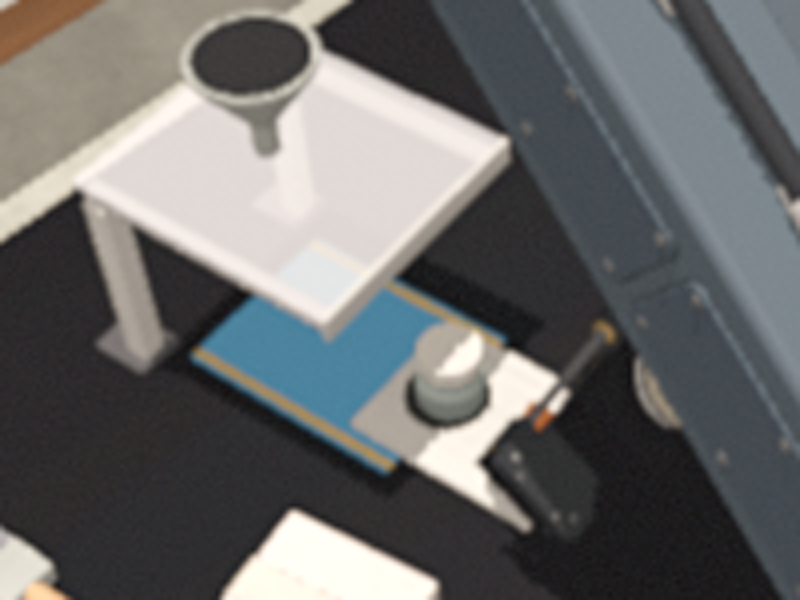

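Picture: the open jaws straddle the fin at crop (540,415), the jar stands upright at (448,370), and the canopy is clear. Grip.

```bash
python3 -m jog '[{"tx":0,"ty":0,"tz":0,"roll":0,"jaw":0},{"tx":0,"ty":0,"tz":0,"roll":0,"jaw":0},{"tx":0,"ty":0,"tz":0,"roll":0,"jaw":0},{"tx":0,"ty":0,"tz":0,"roll":0,"jaw":0},{"tx":0,"ty":0,"tz":0,"roll":0,"jaw":0},{"tx":0,"ty":0,"tz":0,"roll":0,"jaw":0},{"tx":0,"ty":0,"tz":0,"roll":0,"jaw":0},{"tx":0,"ty":0,"tz":0,"roll":0,"jaw":0}]';python3 -m jog '[{"tx":0,"ty":0,"tz":0,"roll":0,"jaw":0},{"tx":0,"ty":0,"tz":0,"roll":0,"jaw":0},{"tx":0,"ty":0,"tz":0,"roll":0,"jaw":0}]'; python3 st.py .596 .0879 .040 1
```

```text
time_s: 22.25
position: [0.4629, 0.0764, 0.0408]
tcp_rot: [[0.781, 0.103, 0.615], [0.082, -0.995, 0.062], [0.619, 0.002, -0.786]]
force: [0.6, -0.7, 0.2]
opening: 0.355
grasp_force: 0.0
time_s: 22.55
position: [0.4632, 0.0757, 0.0408]
tcp_rot: [[0.782, 0.1, 0.616], [0.08, -0.995, 0.06], [0.619, 0.002, -0.786]]
force: [0.1, -2.6, 0.0]
opening: 0.162
grasp_force: 29.9
[0.4632 0.0757 0.0408] lean 38.2 heading 5.6 y yaw 5.7 y tilt 0.1 d [10.43  0.11  8.32] n 14 step [0.75 0.01 0.59] j [-11.  54. 140. 167.  52. -95.] t 22.55
```

```bash
python3 -m jog '[{"tx":0.2,"ty":0,"tz":0.16,"roll":0,"jaw":0},{"tx":0.4,"ty":0,"tz":0.32,"roll":0,"jaw":0},{"tx":0.6,"ty":0,"tz":0.48,"roll":0,"jaw":0},{"tx":0.7,"ty":0,"tz":0.56,"roll":0,"jaw":0},{"tx":0.7,"ty":0,"tz":0.56,"roll":0,"jaw":0},{"tx":0.7,"ty":0,"tz":0.56,"roll":0,"jaw":0},{"tx":0.7,"ty":0,"tz":0.56,"roll":0,"jaw":0}]'; python3 st.py .593 .0879 .0405 1
```

```text
time_s: 23.25
position: [0.5094, 0.0828, 0.0408]
tcp_rot: [[0.786, 0.104, 0.61], [0.083, -0.995, 0.063], [0.613, 0.001, -0.79]]
force: [-11.8, -1.0, 12.0]
opening: 0.159
grasp_force: 30.0
[0.5094 0.0828 0.0408] lean 37.8 heading 5.9 y yaw 6.0 y tilt 0.0 d [6.6  0.36 5.15] n 9 step [0.73 0.04 0.57] j [ -8.  50. 132. 166.  39. -91.] t 23.25
```

```bash
python3 -m jog '[{"tx":0.72,"ty":0.03,"tz":0.53,"roll":0,"jaw":0},{"tx":0.72,"ty":0.03,"tz":0.54,"roll":0,"jaw":0},{"tx":0.72,"ty":0.03,"tz":0.55,"roll":0,"jaw":0},{"tx":0.72,"ty":0.03,"tz":0.55,"roll":0,"jaw":0},{"tx":0.72,"ty":0.03,"tz":0.55,"roll":0,"jaw":0},{"tx":0.72,"ty":0.03,"tz":0.55,"roll":0,"jaw":0}]'; python3 st.py .593 .0879 .0408 1
python3 - <<'E'
from h import *
print(np.round(read_state()["force"],1))
c=capture("side")
cv2.imwrite("pics/d.png",cv2.resize(c["img"][130:280,110:310],None,fx=4,fy=4,interpolation=2)[:,:,::-1])
E
```

```text
time_s: 23.85
position: [0.5645, 0.0863, 0.0408]
tcp_rot: [[0.785, 0.105, 0.61], [0.083, -0.995, 0.063], [0.613, 0.001, -0.79]]
force: [-6.6, -0.5, 2.4]
opening: 0.163
grasp_force: 30.0
[0.5645 0.0863 0.0408] lean 37.8 heading 5.9 y yaw 6.0 y tilt 0.1 d [2.25 0.13 1.75] n 3 step [0.75 0.04 0.58] j [ -6.  47. 124. 165.  29. -86.] t 23.85
[-6.6 -0.5  2.4]
```

View pics/d.png

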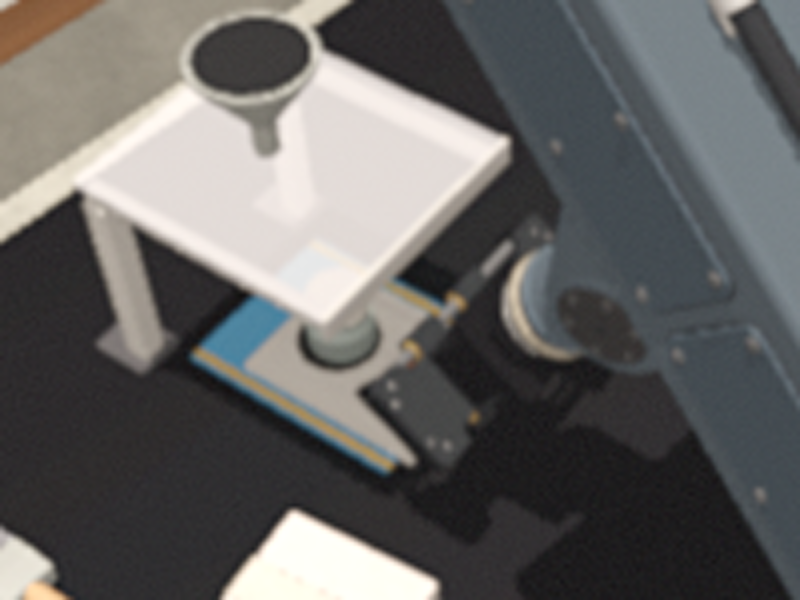

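Picture: the tray is square, its left edge parallel to the mat's yellow stripe at crop (300,410). The jar is upright, and about 28 mm remain, matching the numbers. Finish the slide.

```bash
python3 -m jog '[{"tx":0.7,"ty":0.03,"tz":0.54,"roll":0,"jaw":0},{"tx":0.6,"ty":0.03,"tz":0.46,"roll":0,"jaw":0},{"tx":0.3,"ty":0.03,"tz":0.23,"roll":0,"jaw":0},{"tx":0,"ty":0,"tz":0,"roll":0,"jaw":0},{"tx":0,"ty":0,"tz":0,"roll":0,"jaw":0}]'; python3 st.py .593 .0879 .0408 1
python3 - <<'E'
from fit import *
print(np.round(read_state()["force"],1)); c,o=trayfit("side"); print(o[:1]);
E
```

```text
time_s: 24.4
position: [0.5875, 0.0868, 0.0409]
tcp_rot: [[0.783, 0.104, 0.614], [0.083, -0.995, 0.062], [0.617, 0.002, -0.787]]
force: [-0.6, 0.5, -4.6]
opening: 0.152
grasp_force: 30.0
[0.5875 0.0868 0.0409] lean 38.1 heading 5.8 y yaw 5.9 y tilt 0.1 d [ 0.43 -0.05  0.35] n 1 step [ 0.43 -0.05  0.35] j [ -6.  47. 121. 164.  26. -85.] t 24.4
[-0.6  0.5 -4.6]
[(0.76, array([ 0.272, -0.278]), array([0.048, 0.093]), 53.5, [350.2, 194.2, 23.9, 22.3])]
```

```bash
python3 -m jog '[{"tx":0.4,"ty":-0.05,"tz":0.33,"roll":0,"jaw":0},{"tx":0,"ty":0,"tz":0,"roll":0,"jaw":0},{"tx":0,"ty":0,"tz":0,"roll":0,"jaw":1},{"tx":0,"ty":0,"tz":0,"roll":0,"jaw":1},{"tx":0,"ty":0,"tz":0,"roll":0,"jaw":1},{"tx":0,"ty":0,"tz":0,"roll":0,"jaw":1},{"tx":0,"ty":0,"tz":0,"roll":0,"jaw":1}]'; python3 st.py .593 .0879 .0408 1;python3 -m jog '[{"tx":0,"ty":0,"tz":-1,"roll":0,"jaw":1},{"tx":0,"ty":0,"tz":-1.5,"roll":0,"jaw":1},{"tx":0,"ty":0,"tz":-1.5,"roll":0,"jaw":1},{"tx":0,"ty":0,"tz":-1.5,"roll":0,"jaw":1},{"tx":0,"ty":0,"tz":-1.5,"roll":0,"jaw":1},{"tx":0,"ty":0,"tz":-1.5,"roll":0,"jaw":1},{"tx":0,"ty":0,"tz":-1.5,"roll":0,"jaw":1},{"tx":0,"ty":0,"tz":0,"roll":0,"jaw":1}]'; python3 st.py .42 -.2 .3
python3 - <<'E'
from fit import *
c,o=trayfit("side"); print(o[:1])
cv2.imwrite("pics/e.png",cv2.resize(c["img"][130:280,110:310],None,fx=4,fy=4,interpolation=2)[:,:,::-1])
E
```

```text
time_s: 25.2
position: [0.5937, 0.0876, 0.042]
tcp_rot: [[0.781, 0.102, 0.617], [0.082, -0.995, 0.062], [0.62, 0.002, -0.785]]
force: [0.2, -0.3, 0.4]
opening: 0.525
grasp_force: 0.0
[0.5937 0.0876 0.042 ] lean 38.3 heading 5.7 y yaw 5.9 y tilt 0.1 d [-0.12 -0.04  0.05] n 1 step [-0.12 -0.04  0.05] j [ -6.  47. 120. 164.  26. -84.] t 25.2
time_s: 26.0
position: [0.5298, 0.0816, 0.1221]
tcp_rot: [[0.781, 0.103, 0.616], [0.082, -0.995, 0.062], [0.619, 0.002, -0.785]]
force: [-0.8, 0.3, 0.5]
opening: 0.999
grasp_force: 0.0
[0.5298 0.0816 0.1221] lean 38.3 heading 5.7 y yaw 5.9 y tilt 0.1 d [  0.13  26.92 -22.47] n 8 step [ 0.02  3.37 -2.81] j [ -8.  35. 128. 158.  22. -80.] t 26.0
[(0.8, array([0.646, 0.099]), array([0.165, 0.125]), 5.9, [164.4, 202.6, 53.9, 36.5])]
```

View pics/e.png

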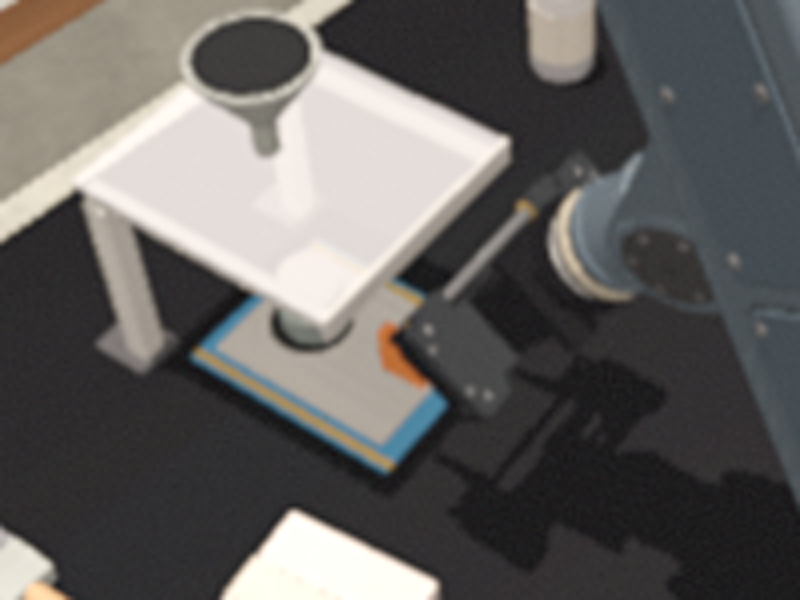

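Picture: the tray is centred and square on the mat, with even blue margins all round (front one at crop (418,430)). The jar is upright at (315,300), the fin (405,358) points to the front, and the gripper is clear. Side fit: tray (0.646, 0.099, 5.9°) against mat (0.644, 0.097, 5.2°).

```bash
python3 -c "
from rig import hand_in
print(hand_in())"
```

```text
the job is handed in; nothing more can be done
None
```

The job is handed in: at the last look the tray lay on the blue mat within about 3 mm of centre and 1° of square, with its grip towards the open front and the jar upright; it was released, the gripper was clear, and about 26 s of the 48 s had been used.

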